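# Build up the forming die on its guide posts

### The arm

A 6-joint arm with a two-finger parallel gripper is mounted at the origin on the work surface. World frame = base frame: x ahead of the robot, y to its left, z up, the work surface at z = 0. Lengths are in m, angles in rad, forces in N, time in s.
With the tool pointing down it reaches from about 0.35 to 0.775 m from the base axis. Payload 7.3 kg.
Tool frame: the origin (TCP) lies at the very end of the fingers, on their centre line; the grasp point (between the pads) lies 19 mm behind it; z points along the fingers, x is the direction in which the jaws open and shut, and the axes are right-handed (so a half turn about z gives the same grasp; the last joint's range is limited). The gripper opens to 92 mm and grips with 3 to 60 N. Pads are 19 mm wide; open, the fingers measure 130 mm over their backs; the gripper's body (75 mm by 190 mm) begins 47 mm behind the grasp point.
Start: joints at [-1.483, 0.342, 1.524, -0, 1.275, -0.146], TCP at [0.122, -0.511, 0.227] pointing down, gripper open.
Joint ranges: [-2.53, 2.53], [-0.77, 2.02], [0.04, 2.7], [-1, 4.14], [0.28, 2.66], [-3.11, 3.11]. Speed limits (rad/s): [2.57, 2.57, 3.14, 3.14, 3.14, 3.14].

### API

Orientations are given as [roll, pitch, yaw] about the fixed x, y, z axes, in that order (R = Rz(yaw) Ry(pitch) Rx(roll)).
In Python, from cell import robot, read_camera, nets gives the robot as it stands. The module is installed in compiled form; this text tells all that it offers.
- The arm moves only by the tool carry_out, never from a script. Its arguments are lists of equal length, an entry for each row: "translation": the shift along the tool's x, y, z in m, a list of three; "turn": the turn, a rotation vector about the tool's x, y, z in rad, a list of three; "gripper": the gripper's target within -1 to 1 (shut at 1, half-way at 0, fully open at -1). A call has 1 to 10 rows; each row shifts and turns the commanded pose from where the row before left it, along the tool's axes as they then stand; what a row does not reach is not made up. A row lasts 1/10 s, in which the tool goes at most 50 mm and 8.59 degrees, less where a joint would pass 70% of its speed; a pose out of reach is approached as far as the arm can. A call with a gripper value outside its range is refused whole. The fingers move at their own pace and stop on an object; "squeeze" is the grip in N (left out, the last holds). Time passes only in rows, so rows that do not move let the fingers close. It gives the time, the measured TCP pose, the force and the opening at its end, in the units of the state.
- robot.observe(): the state, without advancing time (a new reading comes with each control period).
- read_camera(name): name is "scene" or "top" or "wrist"; returns a dict with "img" (400x640x3 uint8, red, green, blue), "fx", "fy", "cx", "cy" (pixels), "world_from_camera" (4x4, takes a point from camera to world coordinates). Camera axes: x right, y down, z forward; pixel columns grow to the right and rows downward; lengths in m; the calibration is good to about 2 mm. The wrist camera is an equidistant fisheye: a pixel r from the principal point sees the ray r / f radians off the axis. A picture is of the moment at which its call begins. There is no depth.
- robot.hand_in(): hands the job in, once; it reports no verdict.
Trained networks look in a picture, given as the dict that the camera call returned (one of the last four; its "shot" number tells which), for a name from the list of things; names that differ only in an ending like _2 or _b are one class to them, and where a whole thing is asked for, a point or a joint stands for the part that bears it (a point fixed in the world has none). Each returns a list of dicts, best first, with "score" (0 to 1); they miss things now and then, are a little off and sometimes report something else, mostly with a low value. They report only what shows in the picture. A call takes as long as a camera call. They do not tell look-alikes from the thing itself.
- nets.regions_of(picture, name): "region" (400x640 bool, what is visible of it) and "pixel" ([column, row] in pixels, amid what is visible of it).
- nets.tip_of(picture, name): "pixel" ([column, row] in pixels: a listed point, or the origin of a listed thing).
The state is a dict: "time": time; "qpos": joint angles; "qvel": joint speeds; "joint_efforts": joint torques, N m; "tool_pos": TCP position; "tool_rot": TCP orientation; "contact_force": force on the tool from outside, world axes, zero at the start; "torque": the same for the moment, N m; "opening": finger opening in m.
Only numpy, scipy, OpenCV 4.12 (cv2) and the standard library are available. Lean on these libraries where they do the work, as an engineer would, in place of code of your own. Each camera call takes 0.05 s, during which the arm holds its last target. There are 200 camera calls.

### The job

Build up the forming die for the press: take the silver-grey spacer plate off the sloping stand, lower it over all four guide posts of the dark steel base and press it down past the spring balls in the posts until it lies flat and fully home on the base. Only then lower the brass die plate over the same posts and press it down too, past the balls, until it lies flat and fully home on the spacer. Press, do not drop or hammer the plates, and leave the flux jar, the charcoal block and the pliers where they are.

Things in the scene. Friction and masses are not known exactly. Their poses are not given: they have to be found in the camera images.
- die_base: Dark steel base of the die set, bolted down (fixed): 160 (x) x 110 (y) x 22 mm high, origin at the centre of its underside, x along its long side, z up. Four guide posts at x = +-38, y = +-19 mm, 10 mm thick, 40 mm above the top face, their top 8 mm tapering to 5 mm. Grey rails 16 mm high, 10 thick, 100 long along both long sides, inner faces at y = +-36: no room for fingers beside a low plate
- base_seat (a point): Centre of the base's flat top face, among the posts, 22 mm above its underside; axes as the base. The spacer's origin comes here when it is home. A plate pressed unevenly can cock on the posts: one short end snaps down, the other stays up and jams, sloping about 0.17 rad; pressing on the high end, nearer its posts, then brings it down
- ball_level (a point): Over the base's centre, 22 mm above its top face: the height of four brass spring balls (6 mm). Each peeps 2 mm out of its post, towards the base's nearer short end. A plate set over the posts comes to rest on the balls, its underside 24 mm above the base's top. It takes a steady push of 5 to 20 N near its middle, kept up until it meets what lies below; its weight is not enough
- spacer: Spacer plate, silver-grey aluminium, 100 (x) x 60 (y) x 10 mm thick, 125 g, with a rectangular window 36 (x) x 30 (y) mm in its middle and four 11.5 mm holes at x = +-38, y = +-19 mm (0.75 mm play round a post). Fits either way round. Origin at the centre of its underside, z out of its upper face. Starts in one of the two seats of the stand, sloping 35 degrees, its +x end high
- die: Die plate, brass-coloured, 360 g, same size and holes as the spacer but with a round opening 28 mm across in its middle. Origin at the centre of its underside, z out of its upper face. Starts in the other seat of the stand, at the same slope. Home: underside on the spacer's upper face, 10 mm above the base's top face
- stand: Fixed wooden stand, foot 140 (x) x 210 (y) x 14 mm, origin at the centre of its underside, z up. Two sloping seats at y = +-60 mm rise to +x at 35 degrees, each a board only 34 mm wide with a small lip at its low end. A plate lies along the slope, 13 mm of it free on either side of the board, the centre of its underside 62 mm above the bench. 60 mm between the plates
- flux_jar: Bystander: small capped jar, 44 mm across, 50 mm tall, loose. Origin at the centre of its underside
- charcoal: Bystander: black charcoal block 100 x 60 x 30 mm, loose. Origin at the centre of its underside
- pliers: Bystander: pliers with red handles, about 150 mm long, lying flat, loose. Origin at bench height near the pivot
Mind the look-alikes: they are no part of the job. What is meant by the spacer is not blue or purple, and is the smaller of those in its own colour.

How it is judged:
On the way:
1. the spacer lies flat and fully home on the base, over all four posts, before the die plate is on them (z of spacer in the frame of die_base between 0.0195 and 0.0245 m and horizontal distance between spacer and die_base below 0.004 m and angle between the x axis of spacer and the x axis of die_base, either way round below 0.06 rad and angle between spacer's own z axis and vertical below 0.04 rad and horizontal distance between die and die_base above 0.1 m), for 0.2 s.
At the end, for the whole second after the job is handed in: Both plates on all four posts, spacer below, die plate above, within 4 mm and 0.06 rad of the base (either way round), level within 0.04 rad, within 2.5 mm of fully home (spacer origin 22 mm, die origin 32 mm above the base's origin), released and at rest (z of spacer in the frame of die_base between 0.0195 and 0.0245 m and horizontal distance between each of spacer, die and die_base below 0.004 m and angle between the x axis of each of spacer, die and the x axis of die_base, either way round below 0.06 rad and angle between each of spacer, die's own z axis and vertical below 0.04 rad and z of die in the frame of die_base between 0.029 and 0.0345 m and linear speed of each of spacer, die below 0.02 m/s); the robot touches nothing.
It fails at once if a plate is dropped or thrown (faster than 0.8 m/s while no finger touches it) ((linear speed of spacer above 0.8 m/s and contact force between the fingers and spacer below 0.05 N) or (linear speed of die above 0.8 m/s and contact force between the fingers and die below 0.05 N)).
It fails at once if a plate is hammered or forced (more than 90 N on the base) (contact force between spacer and die_base above 90 N or contact force between die and spacer above 90 N).
It fails at once if a bystander is moved by more than 15 mm (distance of any of flux_jar, charcoal, pliers from where it was at the start of the episode above 0.015 m).
It also fails if it takes over 72 s, if anything falls off the work surface, if the arm or the gripper's body presses on something with over 40 N, if the wrist force passes 120 N, or if a joint passes its speed limit or range.

## Working session

There is one attempt and no reset: what is moved stays moved. The work goes in short steps, Python scripts to look and compute and a tool call to move; the robot and the scene stay as the last step left them, time stands still between calls to the robot, and variables do not carry over. Pictures are saved under pics/ and viewed, about 8 in all and at most 12, crops included, and the job is handed in when it is done.

Besides the shell and the picture viewer there is one more tool, called after "Request:" in YAML: its name, and indented under it one key for each argument. carry_out: Moves the arm, as the interface text tells. Its arguments: {"type":"object","properties":{"translation":{"type":"array","items":{"type":"array","items":{"type":"number"}}},"turn":{"type":"array","items":{"type":"array","items":{"type":"number"}}},"gripper":{"type":"array","items":{"type":"number"}},"squeeze":{"type":"number"}},"required":["translation","turn","gripper"]}

```bash
mkdir -p pics; ls
python3 - <<'E'
from cell import robot, read_camera, nets
import cv2,numpy as np
o=robot.observe();print(o)
a={}
for n in("scene","top"):
    p=read_camera(n);a[n]=p
    cv2.imwrite(f"pics/{n}0.png",p["img"][:,:,::-1])
    print(n,p["fx"],p["fy"],p["cx"],p["cy"],np.round(p["world_from_camera"],4).tolist())
    for t in("die_base","spacer","die","stand","flux_jar","charcoal","pliers"):
        print(t,[(round(r["score"],2),np.round(r["pixel"]).tolist(),int(r["region"].sum())) for r in nets.regions_of(p,t)][:4])
    for t in("base_seat","ball_level","spacer","die","stand"):
        print("tip",t,[(round(r["score"],2),np.round(r["pixel"],1).tolist()) for r in nets.tip_of(p,t)][:4])
E
```

```text
pics
{'time': 0.0, 'qpos': array([-1.48298939e+00,  3.42722894e-01,  1.52505117e+00,  1.42286977e-05,
        1.27544981e+00, -1.46024166e-01]), 'qvel': array([ 0.00111127, -0.00060535,  0.00116693, -0.00139136, -0.00030294,
       -0.00167665]), 'joint_efforts': array([-1.67695100e-03, -4.31242025e+01, -2.44223410e+01,  7.15413317e-02,
        5.57461591e-02, -1.24529652e-04]), 'tool_pos': array([ 0.12162033, -0.51026729,  0.22603299]), 'tool_rot': array([-3.14134184e+00,  1.61187914e-03, -1.33696917e+00]), 'contact_force': array([-0.83055316,  0.0705953 , -0.29056462]), 'torque': array([-0.00793852,  0.04321056, -0.04593765]), 'opening': 0.09182223447642023}
scene 481.2278369293318 481.2278369293318 326.0437438048398 201.78946771956726 [[-0.0483, 0.7208, -0.6915, 1.3978], [0.9988, 0.0422, -0.0257, 0.0764], [0.0107, -0.6919, -0.7219, 0.9767], [0.0, 0.0, 0.0, 1.0]]
die_base [(0.89, [383.0, 224.0], 2124)]
spacer [(0.81, [260.0, 195.0], 242), (0.73, [234.0, 280.0], 1269), (0.55, [272.0, 166.0], 795), (0.55, [327.0, 218.0], 673)]
die [(0.83, [217.0, 200.0], 284)]
stand [(0.74, [238.0, 2
[... 549 characters left out ...]
 -0.9903, 1.2589], [0.0, 0.0, 0.0, 1.0]]
die_base [(0.92, [257.0, 199.0], 2772)]
spacer [(0.94, [379.0, 290.0], 1347), (0.92, [328.0, 208.0], 739), (0.65, [398.0, 126.0], 1182), (0.57, [395.0, 209.0], 858)]
die [(0.91, [435.0, 199.0], 872)]
stand [(0.61, [408.0, 212.0], 2773)]
flux_jar [(0.78, [335.0, 116.0], 273), (0.54, [257.0, 201.0], 2787)]
charcoal [(0.9, [188.0, 146.0], 1024)]
pliers [(0.65, [190.0, 219.0], 318)]
tip base_seat [(0.63, [261.5, 198.5])]
tip ball_level [(0.59, [257.9, 198.9])]
tip spacer [(0.86, [378.3, 284.2]), (0.85, [319.2, 208.7]), (0.85, [399.1, 132.3]), (0.82, [387.3, 209.1])]
tip die [(0.9, [436.6, 200.1])]
tip stand [(0.56, [405.7, 209.3]), (0.27, [436.1, 200.7])]
```

Run:
```python
import cv2
a=cv2.imread("pics/top0.png")[90:310,150:470]; cv2.imwrite("pics/topc.png",cv2.resize(a,None,fx=2.5,fy=2.5,interpolation=3))
a=cv2.imread("pics/scene0.png")[140:320,170:490]; cv2.imwrite("pics/scenec.png",cv2.resize(a,None,fx=2.5,fy=2.5,interpolation=3))
```

```text
(no output)
```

View pics/topc.png

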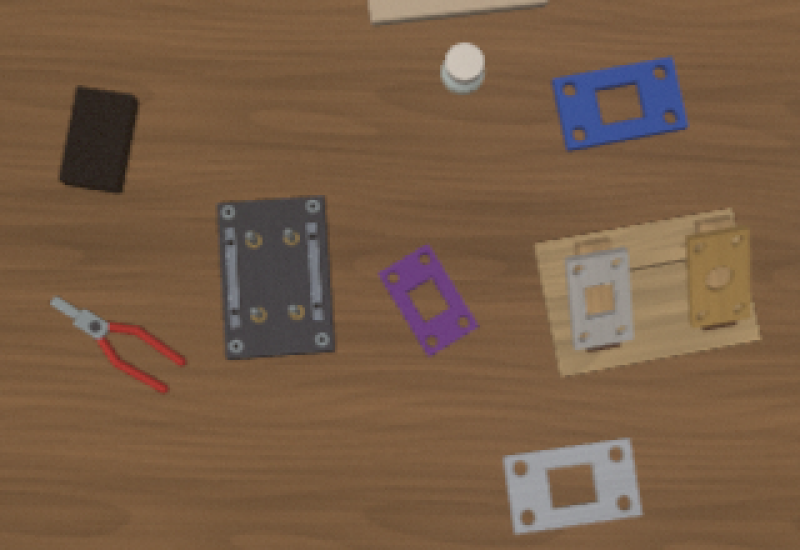

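View pics/scenec.png

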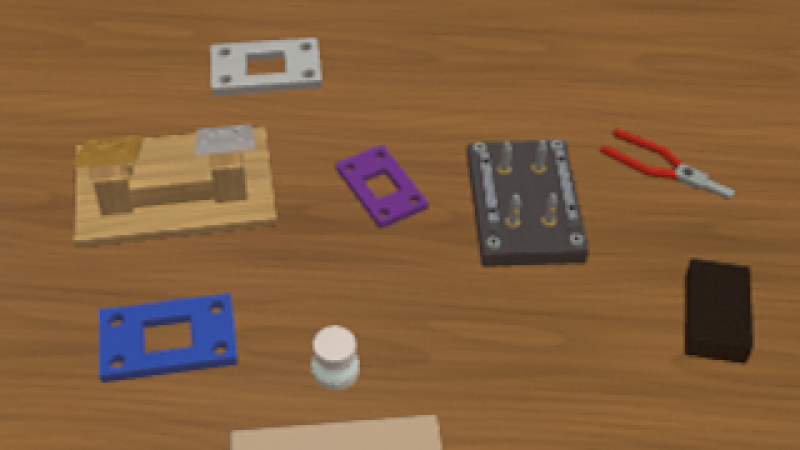

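The top picture shows four plates that could be taken for the spacer:
- silver on the stand, (395,209)
- larger silver loose on the bench, (379,290)
- blue, (398,126)
- purple, (328,208)

I choose the small silver one on the stand. The brass die is at (435,199) and the base at (257,199). Next I fit poses by silhouette.

```bash
cat > h.py <<'E'
import numpy as np, cv2
from scipy.optimize import minimize
from scipy.spatial.transform import Rotation as R
from cell import robot, read_camera, nets
def proj(p,P):
    T=np.linalg.inv(p["world_from_camera"]); q=np.atleast_2d(P)@T[:3,:3].T+T[:3,3]
    if p.get("fish"):
        r=np.hypot(q[:,0],q[:,1])+1e-12; k=np.arctan2(r,q[:,2])/r
        return np.c_[p["cx"]+p["fx"]*k*q[:,0],p["cy"]+p["fy"]*k*q[:,1]]
    return np.c_[p["cx"]+p["fx"]*q[:,0]/q[:,2],p["cy"]+p["fy"]*q[:,1]/q[:,2]]
def cam(n):
    p=read_camera(n); p["fish"]=n=="wrist"; return p
def box(L,W,H): return np.array([[x,y,z] for x in(-L/2,L/2) for y in(-W/2,W/2) for z in(0,H)])
BASE=box(.16,.11,.022); PLATE=box(.1,.06,.01); STOOT=box(.14,.21,.014)
HOL=np.array([[x,y,0] for x in(-.038,.038) for y in(-.019,.019)])
S35=R.from_euler('y',-35,degrees=True)
def pose(v,z=0.,tilt=None):
    r=R.from_euler('z',v[2]); r=r*tilt if tilt is not None else r
    return r,np.array([v[0],v[1],z])
def fit(views,pts,v0,z=0.,tilt=None):
    s=8
    def cost(v):
        r,t=pose(v,z,tilt);c=0
        for p,reg in views:
            m=np.zeros(reg.shape,np.uint8)
            h=cv2.convexHull(np.round(proj(p,r.apply(pts)+t)*16).astype(np.int32))
            cv2.fillConvexPoly(m,h,255,cv2.LINE_AA,4)
            m=m/255.;c+=1-np.minimum(m,reg).sum()/np.maximum(m,reg).sum()
        return c/len(views)
    sim=np.array([v0]+[np.array(v0)+d for d in np.diag([.015,.015,.15])])
    o=minimize(cost,v0,method="Nelder-Mead",options=dict(initial_simplex=sim,xatol=1e-5,fatol=1e-6,maxiter=400))
    return o.x,o.fun
def region(p,name,px):
    g=nets.regions_of(p,name)
    if not g: return None
    b=min(g,key=lambda r:np.hypot(*(np.array(r["pixel"])-px)))
    if np.hypot(*(np.array(b["pixel"])-px))>15: return None
    m=b["region"].astype(np.uint8)
    c,_=cv2.findContours(m,0,2); c=max(c,key=cv2.contourArea); o=np.zeros_like(m); cv2.drawContours(o,[c],-1,1,-1)
    return o.astype(float)
def onplane(p,px,z):
    d=p["world_from_camera"]; px=np.asarray(px,float); u=(px-[p["cx"],p["cy"]])/p["fx"]
    if p.get("fish"):
        a=np.hypot(*u)+1e-12; u3=np.r_[u*np.sin(a)/a,np.cos(a)]
    else: u3=np.r_[u,1]
    w=d[:3,:3]@u3; return d[:3,3]+w*(z-d[2,3])/w[2]
E
python3 - <<'E'
from h import *
t=cam("top");s=cam("scene")
for n,pt,ps,pts,z,tl in(("die_base",(257,199),(383,224),BASE,0,None),("spacer",(395,209),(260,195),PLATE,.062,S35),("die",(435,199),(217,200),PLATE,.062,S35)):
    rt,rs=region(t,n,pt),region(s,n,ps)
    g=onplane(t,pt,z+.01); v0=[g[0],g[1],.05]
    for vs in([(t,rt)],[(s,rs)],[(t,rt),(s,rs)]):
        v,f=fit(vs,pts,v0,z,tl); print(n,np.round(v,4),round(f,3))
        if vs[0][0] is t: v0=list(v)
E
```

```text
die_base [0.531  0.1892 0.1044] 0.063
die_base [0.5294 0.1897 0.0796] 0.1
die_base [0.531  0.1892 0.1044] 0.083
spacer [ 0.5126 -0.1319  0.2272] 0.11
spacer [ 0.5126 -0.132   0.202 ] 0.153
spacer [ 0.514  -0.1323  0.2252] 0.132
die [ 0.5377 -0.2498  0.2192] 0.078
die [ 0.5375 -0.2485  0.2669] 0.134
die [ 0.5379 -0.2492  0.2517] 0.107
```

```bash
cat >> h.py <<'E'
def Rtool(psi,tilt=False):   # tool with x=-plate y, z=-plate z
    r=R.from_euler('z',psi); r=r*S35 if tilt else r
    m=r.as_matrix(); return R.from_matrix(np.c_[-m[:,1],-m[:,0],-m[:,2]])
def state():
    o=robot.observe(); return o["tool_pos"],R.from_euler('xyz',o["tool_rot"]),o
def plan(pos,rt,N=None):
    from scipy.linalg import logm,expm
    p,r,o=state(); A=np.eye(4);A[:3,:3]=r.as_matrix();A[:3,3]=p
    B=np.eye(4);B[:3,:3]=rt.as_matrix();B[:3,3]=pos
    D=np.linalg.inv(A)@B; th=R.from_matrix(D[:3,:3]).magnitude()
    N=N or int(max(np.ceil(np.linalg.norm(D[:3,3])/.042),np.ceil(th/.13),1))
    E=expm(np.real(logm(D))/N)
    print("rows",N,"t",np.round(E[:3,3],4).tolist(),"rot",np.round(R.from_matrix(E[:3,:3]).as_rotvec(),4).tolist())
    X=A.copy(); print("path",[np.round((X:=X@E)[:3,3],3).tolist() for _ in range(N)])
E
python3 - <<'E'
from h import *
z=(R.from_euler('z',.21)*S35).as_matrix()[:,2]
plan(np.array([.513,-.132,.062])+z*.12,Rtool(.21,True))
E
```

```text
rows 12 t [-0.0237, -0.0307, 0.0146] rot [0.0509, 0.0006, 0.0019]
path [[0.146, -0.481, 0.212], [0.171, -0.45, 0.199], [0.197, -0.42, 0.188], [0.223, -0.39, 0.178], [0.25, -0.359, 0.169], [0.278, -0.329, 0.163], [0.305, -0.298, 0.158], [0.333, -0.268, 0.155], [0.361, -0.237, 0.154], [0.389, -0.207, 0.154], [0.418, -0.177, 0.156], [0.446, -0.146, 0.16]]
```

Request:
carry_out:
  translation:
    - [-0.0237, -0.0307, 0.0146]
    - [-0.0237, -0.0307, 0.0146]
    - [-0.0237, -0.0307, 0.0146]
    - [-0.0237, -0.0307, 0.0146]
    - [-0.0237, -0.0307, 0.0146]
    - [-0.0237, -0.0307, 0.0146]
    - [-0.0237, -0.0307, 0.0146]
    - [-0.0237, -0.0307, 0.0146]
    - [-0.0237, -0.0307, 0.0146]
    - [-0.0237, -0.0307, 0.0146]
  turn:
    - [0.0509, 0.0006, 0.0019]
    - [0.0509, 0.0006, 0.0019]
    - [0.0509, 0.0006, 0.0019]
    - [0.0509, 0.0006, 0.0019]
    - [0.0509, 0.0006, 0.0019]
    - [0.0509, 0.0006, 0.0019]
    - [0.0509, 0.0006, 0.0019]
    - [0.0509, 0.0006, 0.0019]
    - [0.0509, 0.0006, 0.0019]
    - [0.0509, 0.0006, 0.0019]
  gripper: [-1, -1, -1, -1, -1, -1, -1, -1, -1, -1]

```text
time: 2.7
tool_pos: [0.3899, -0.2055, 0.1548]
tool_rot: [-2.631, -0.001, -1.357]
contact_force: [1.0, -1.3, -0.1]
opening: 0.0918
```

Request:
carry_out:
  translation:
    - [-0.0237, -0.0307, 0.0146]
    - [-0.0237, -0.0307, 0.0146]
    - [0, 0, 0]
    - [0, 0, 0]
  turn:
    - [0.0509, 0.0006, 0.0019]
    - [0.0509, 0.0006, 0.0019]
    - [0, 0, 0]
    - [0, 0, 0]
  gripper: [-1, -1, -1, -1]

```text
time: 3.1
tool_pos: [0.4454, -0.1454, 0.1609]
tool_rot: [-2.531, -0.001, -1.359]
contact_force: [-0.6, -0.6, -0.3]
opening: 0.0917
```

Run:
```python
from h import *
p=cam("wrist"); cv2.imwrite("pics/w1.png",p["img"][:,:,::-1]); np.save("w1.npy",p,allow_pickle=True)
print(p["fx"],p["cx"],p["cy"],np.round(p["world_from_camera"],4).tolist(),state()[0])
for n in("spacer","die"): print(n,[(round(r["score"],2),np.round(r["pixel"]).tolist(),int(r["region"].sum())) for r in nets.regions_of(p,n)][:3])
for c,v in(((255,0,0),(.5135,-.132,.21)),((0,0,255),(.5378,-.2493,.21))):
    r,t=pose(v,.062,S35); q=proj(p,r.apply(HOL+[0,0,.01])+t); print(np.round(q).tolist())
    for a in q: cv2.circle(p["img"],tuple(int(x) for x in np.round(a)),5,c,1)
cv2.imwrite("pics/w1.png",p["img"][:,:,::-1])
```

```text
309.70691628693146 321.3280333588683 196.74808834680246 [[0.2104, -0.9283, 0.3067, 0.4202], [-0.9776, -0.2001, 0.065, -0.1519], [0.001, -0.3135, -0.9496, 0.3339], [0.0, 0.0, 0.0, 1.0]] [ 0.44526931 -0.1463129   0.16097002]
spacer [(0.72, [329.0, 174.0], 5567), (0.56, [194.0, 191.0], 3203), (0.56, [376.0, 77.0], 3623)]
die [(0.87, [444.0, 180.0], 5166)]
[[341.0, 233.0], [301.0, 233.0], [343.0, 152.0], [299.0, 152.0]]
[[459.0, 231.0], [424.0, 232.0], [469.0, 156.0], [432.0, 155.0]]
```

View pics/w1.png

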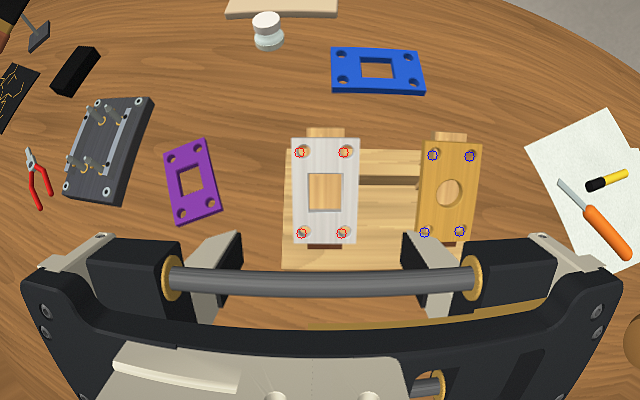

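The projected holes fall on the real ones: spacer at (301,152)–(341,233), die at (432,155)–(459,231). The choice and poses are confirmed, so I go down for the grasp.

Run:
```python
from h import *
z=(R.from_euler('z',.21)*S35).as_matrix()[:,2]
c=np.array([.513,-.132,.062])
plan(c+z*.045,Rtool(.21,True)); print(state()[1].inv().apply(c-z*.005-(c+z*.045)))
```

```text
rows 2 t [-0.0003, -0.0001, 0.038] rot [0.0001, -0.0007, -0.0001]
path [[0.466, -0.142, 0.13], [0.488, -0.137, 0.099]]
[-7.28966063e-05 -1.09974635e-05  4.99999457e-02]
```

Request:
carry_out:
  translation:
    - [0, 0, 0.038]
    - [0, 0, 0.038]
    - [0, 0, 0.025]
    - [0, 0, 0.025]
    - [0, 0, 0]
    - [0, 0, 0]
    - [0, 0, 0]
    - [0, 0, 0]
    - [0, 0, 0]
    - [0, 0, 0]
  turn:
    - [0, 0, 0]
    - [0, 0, 0]
    - [0, 0, 0]
    - [0, 0, 0]
    - [0, 0, 0]
    - [0, 0, 0]
    - [0, 0, 0]
    - [0, 0, 0]
    - [0, 0, 0]
    - [0, 0, 0]
  gripper: [-1, -1, -1, -1, -1, 0.2, 0.3, 0.4, 0.6, 0.8]
  squeeze: 30

```text
time: 4.25
tool_pos: [0.5161, -0.1316, 0.0585]
tool_rot: [-2.53, -0.002, -1.361]
contact_force: [-4.2, -3.0, 6.8]
opening: 0.0593
```

Request:
carry_out:
  translation:
    - [0, 0, 0]
    - [0, 0, 0]
    - [0, 0, 0]
  turn:
    - [0, 0, 0]
    - [0, 0, 0]
    - [0, 0, 0]
  gripper: [1, 1, 1]

```text
time: 4.55
tool_pos: [0.5161, -0.1316, 0.0585]
tool_rot: [-2.53, -0.002, -1.362]
contact_force: [-5.4, -2.6, 7.1]
opening: 0.0596
```

Run:
```python
from h import *
p=cam("wrist");s=cam("scene"); print(state()[0],state()[2]["opening"])
cv2.imwrite("pics/w2.png",np.hstack([p["img"][60:360,120:520],cv2.resize(s["img"][150:270,180:340],(400,300))])[:,:,::-1])
```

```text
[ 0.51612136 -0.13158096  0.05847768] 0.05979259656894306
```

View pics/w2.png

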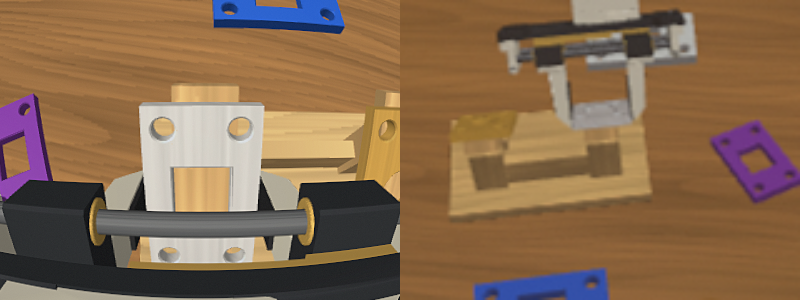

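Gripped at 60 mm. Lifting clear along the plate normal.

Request:
carry_out:
  translation:
    - [0, 0, -0.02]
    - [0, 0, -0.03]
    - [0, 0, -0.04]
    - [0, 0, -0.04]
  turn:
    - [0, 0, 0]
    - [0, 0, 0]
    - [0, 0, 0]
    - [0, 0, 0]
  gripper: [1, 1, 1, 1]

```text
time: 5.05
tool_pos: [0.4414, -0.1459, 0.1645]
tool_rot: [-2.533, 0.001, -1.36]
contact_force: [2.0, -0.2, -0.4]
opening: 0.0593
```

Run:
```python
from h import *
print(state()[2]["opening"],state()[2]["contact_force"])
plan([.531,.189,.17],Rtool(.09))
```

```text
0.05933964569148319 [ 2.04480571 -0.18784223 -0.35565287]
rows 9 t [-0.0352, -0.0151, 0.0049] rot [-0.0675, 0.0042, 0.013]
path [[0.449, -0.108, 0.169], [0.457, -0.071, 0.173], [0.466, -0.033, 0.176], [0.476, 0.004, 0.177], [0.486, 0.041, 0.178], [0.497, 0.079, 0.178], [0.508, 0.116, 0.176], [0.519, 0.152, 0.174], [0.531, 0.189, 0.17]]
```

Request:
carry_out:
  translation:
    - [-0.0352, -0.0151, 0.0049]
    - [-0.0352, -0.0151, 0.0049]
    - [-0.0352, -0.0151, 0.0049]
    - [-0.0352, -0.0151, 0.0049]
    - [-0.0352, -0.0151, 0.0049]
    - [-0.0352, -0.0151, 0.0049]
    - [-0.0352, -0.0151, 0.0049]
    - [-0.0352, -0.0151, 0.0049]
    - [-0.0352, -0.0151, 0.0049]
    - [0, 0, 0]
  turn:
    - [-0.0675, 0.0042, 0.013]
    - [-0.0675, 0.0042, 0.013]
    - [-0.0675, 0.0042, 0.013]
    - [-0.0675, 0.0042, 0.013]
    - [-0.0675, 0.0042, 0.013]
    - [-0.0675, 0.0042, 0.013]
    - [-0.0675, 0.0042, 0.013]
    - [-0.0675, 0.0042, 0.013]
    - [-0.0675, 0.0042, 0.013]
    - [0, 0, 0]
  gripper: [1, 1, 1, 1, 1, 1, 1, 1, 1, 1]

```text
time: 6.05
tool_pos: [0.5163, 0.1447, 0.1731]
tool_rot: [-3.059, 0.02, -1.451]
contact_force: [0.9, 0.1, -1.6]
opening: 0.0596
```

Request:
carry_out:
  translation:
    - [0, 0, 0]
    - [0, 0, 0]
  turn:
    - [0, 0, 0]
    - [0, 0, 0]
  gripper: [1, 1]

```text
time: 6.25
tool_pos: [0.5141, 0.1398, 0.1734]
tool_rot: [-3.059, 0.019, -1.456]
contact_force: [0.3, -0.1, -1.5]
opening: 0.0597
```

Run:
```python
from h import *
p=cam("wrist"); print(state()[0],state()[2]["tool_rot"],state()[2]["opening"])
np.save("w3.npy",p,allow_pickle=True)
im=p["img"].copy()
r,t=pose((.531,.189,.095)); 
# overlay base top-face outline, post tops; plate holes assuming centred at TCP
for a in proj(p,r.apply(HOL+[0,0,.062])+t): cv2.circle(im,tuple(int(x) for x in np.round(a)),3,(255,0,0),1)
C=np.array([[x,y,.022] for x,y in((-.08,-.055),(.08,-.055),(.08,.055),(-.08,.055))])
cv2.polylines(im,[np.round(proj(p,r.apply(C)+t)).astype(int)],True,(255,0,0))
tp,tr,_=state()
for a in proj(p,tr.apply(HOL[:,[1,0,2]]+[0,0,-.015])+tp): cv2.circle(im,tuple(int(x) for x in np.round(a)),3,(0,255,0),1)
cv2.imwrite("pics/w3.png",cv2.resize(im[100:330,170:470],None,fx=2.6,fy=2.6)[:,:,::-1])
```

```text
[0.51418244 0.13950872 0.17365317] [-3.05864773  0.01905935 -1.45683584] 0.0594357887618618
```

View pics/w3.png

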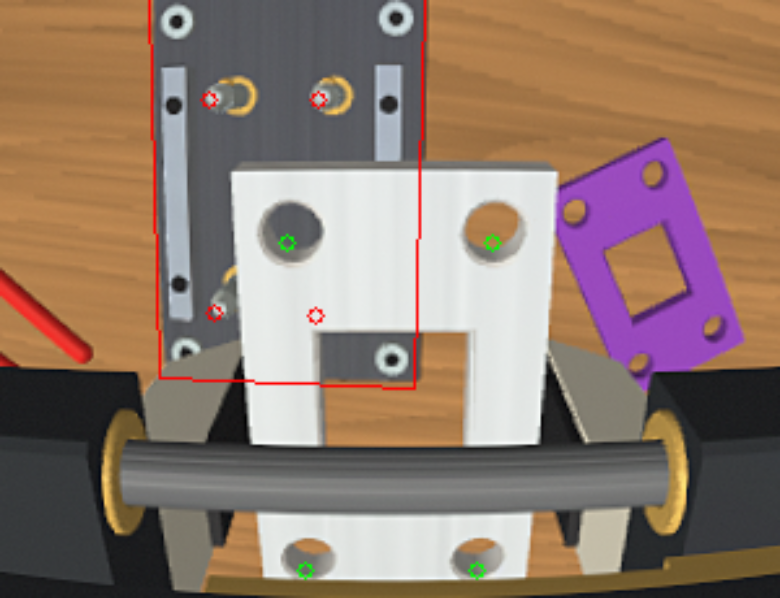

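The red predicted post tops land on the posts, so the base pose is good. The plate's holes sit about 4 px up the picture from where I assumed, so I fit the in-hand offset.

Run:
```python
from h import *
from scipy.optimize import least_squares
p=np.load("w3.npy",allow_pickle=True).item()
px=np.array([[308.5,558],[477.5,558],[291,232.5],[494,232.5]])/2.6+[170,100]-.3
tp,tr,_=state()
def P(v): # plate upper face centre in tool frame; model x -> -tool y, y -> -tool x
    r=R.from_rotvec([v[3],0,v[2]])
    H=np.c_[-HOL[:,1],-HOL[:,0],HOL[:,2]]
    return tr.apply(r.apply(H)+[v[0],v[1],v[4]])+tp
from itertools import product
Hc=np.c_[-HOL[:,1],-HOL[:,0]]
# order px to match HOL: tool x right? decide by projection
q=proj(p,P([0,0,0,0,-.015])); order=[int(np.argmin(np.hypot(*(px-a).T))) for a in q]; print(order)
px=px[order]
for free in((0,1,2),(0,1,2,3),(0,1,2,4),(0,1,2,3,4)):
    f=lambda u:(proj(p,P(np.array([0,0,0,0,-.015])+np.bincount(free,u,5)))-px).ravel()
    s=least_squares(f,np.zeros(len(free)),x_scale=.01); print(free,np.round(s.x,4),round(np.sqrt(np.mean(s.fun**2)),2))
plan([.531,.189,.12],Rtool(.095))
# refine base by post tops seen
pp=np.array([[210,99],[318,98],[216,313]])/2.6+[170,100]-.3
f=lambda v:(proj(p,pose(v)[0].apply(HOL+[0,0,.062])+pose(v)[1])[[3,2,1]]-pp).ravel()
s=least_squares(f,[.531,.189,.095],x_scale=.01);print(np.round(s.x,4),s.fun.round(2))
```

```text
[1, 0, 3, 2]
(0, 1, 2) [ 0.0006 -0.0025 -0.0009] 1.2
(0, 1, 2, 3) [ 0.0006 -0.0024 -0.0009  0.0411] 0.68
(0, 1, 2, 4) [ 0.0006 -0.001  -0.0009  0.0036] 0.1
(0, 1, 2, 3, 4) [ 0.0006 -0.0011 -0.0009  0.0059  0.0032] 0.05
rows 2 t [-0.0233, -0.0093, 0.0278] rot [-0.0414, 0.0099, 0.0091]
path [[0.523, 0.164, 0.147], [0.531, 0.189, 0.12]]
[0.5316 0.1882 0.1069] [-0.13  0.27  0.07  0.12  0.08 -0.43]
```

Request:
carry_out:
  translation:
    - [-0.0155, -0.0062, 0.0085]
    - [-0.0155, -0.0062, 0.0085]
    - [-0.0155, -0.0062, 0.0085]
    - [0, 0, 0]
    - [0, 0, 0]
  turn:
    - [-0.0276, 0.0066, 0.0061]
    - [-0.0276, 0.0066, 0.0061]
    - [-0.0276, 0.0066, 0.0061]
    - [0, 0, 0]
    - [0, 0, 0]
  gripper: [1, 1, 1, 1, 1]

```text
time: 6.8
tool_pos: [0.5295, 0.1882, 0.15]
tool_rot: [-3.141, 0.0, -1.475]
contact_force: [0.1, -0.1, -2.2]
opening: 0.0595
```

Run:
```python
from h import *
p=np.load("w3.npy",allow_pickle=True).item()
a=cv2.resize(p["img"][120:230,220:320],None,fx=4,fy=4,interpolation=2)
q=cam("wrist"); print(state()[0],state()[2]["tool_rot"]); np.save("w4.npy",q,allow_pickle=True)
b=cv2.resize(q["img"][150:350,220:420],(400,440)); b=cv2.resize(q["img"][160:340,235:405],(400,440))
cv2.imwrite("pics/w4.png",np.hstack([a,b])[:,:,::-1])
```

```text
[0.52949881 0.18809039 0.15032343] [-3.14058000e+00  1.30388880e-04 -1.47571682e+00]
```

View pics/w4.png

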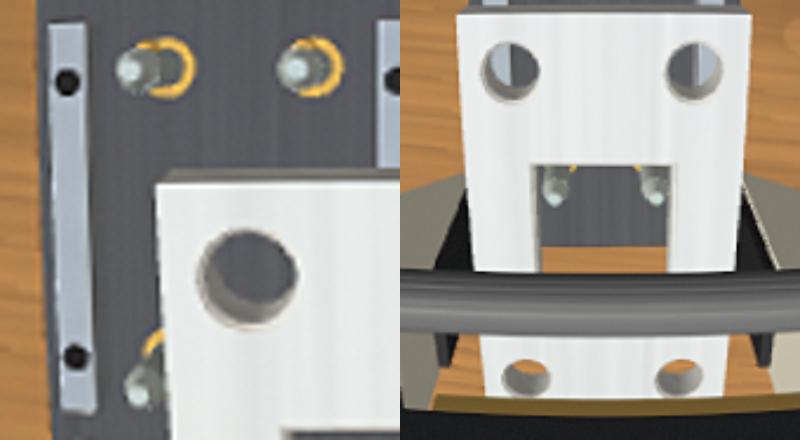

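Run:
```python
from h import *
from scipy.optimize import least_squares
p=np.load("w3.npy",allow_pickle=True).item();q=np.load("w4.npy",allow_pickle=True).item()
a=np.array([[252.5,137],[293,137],[255.3,218]])-.4
b=np.array([[300.9,241],[343.4,241]])-.3
P=lambda v:pose(v)[0].apply(HOL+[0,0,.062])+pose(v)[1]
fa=lambda v:(proj(p,P(v))[[3,2,1]]-a).ravel(); fb=lambda v:(proj(q,P(v))[[1,0]]-b).ravel()
for f in(fa,fb,lambda v:np.r_[fa(v),fb(v)]):
    s=least_squares(f,[.531,.189,.095],x_scale=.01);print(np.round(s.x,4),s.fun.round(1))
# plate in hand from w4
px=np.array([[526.5,378.5],[678.5,378.5],[510.5,73],[694,72.5]]);px=np.c_[(px[:,0]-400)*170/400+235,px[:,1]*180/440+160]-.3
tp,tr,_=state(); px=px[[1,0,3,2]]
def Q(v): return tr.apply(R.from_rotvec([v[3],0,v[2]]).apply(np.c_[-HOL[:,1],-HOL[:,0],HOL[:,2]])+[v[0],v[1],v[4]])+tp
for free in((0,1,2,4),(0,1,2,3,4)):
    f=lambda u:(proj(q,Q(np.array([0,0,0,0,-.015])+np.bincount(free,u,5)))-px).ravel()
    s=least_squares(f,np.zeros(len(free)),x_scale=.01); print(free,np.round(s.x,4),round(np.sqrt(np.mean(s.fun**2)),2))
```

```text
[0.5331 0.1869 0.1127] [-0.5  0.   0.8 -0.7 -0.4  0.8]
[0.5331 0.187  0.0948] [-0.6  0.   0.6  0. ]
[0.533  0.1872 0.1058] [-0.5 -0.1  0.8 -0.6 -1.   0.7 -0.4  0.2  0.8 -0.2]
(0, 1, 2, 4) [ 0.0006 -0.001  -0.0003  0.0037] 0.08
(0, 1, 2, 3, 4) [ 0.0006 -0.001  -0.0003  0.0038  0.0035] 0.06
```

Request:
carry_out:
  translation:
    - [0.0006, -0.0023, 0.025]
    - [0, 0, 0.03]
    - [0, 0, 0.02]
    - [0, 0, 0]
    - [0, 0, 0]
  turn:
    - [0, 0, -0.006]
    - [0, 0, 0]
    - [0, 0, 0]
    - [0, 0, 0]
    - [0, 0, 0]
  gripper: [1, 1, 1, 1, 1]

```text
time: 7.35
tool_pos: [0.5324, 0.1883, 0.0759]
tool_rot: [-3.14, 0.0, -1.47]
contact_force: [0.3, 0.4, -1.6]
opening: 0.0596
```

Run:
```python
from h import *
q=cam("wrist");s=cam("scene"); print(state()[0],state()[2]["tool_rot"],state()[2]["contact_force"]); np.save("w5.npy",q,allow_pickle=True)
b=cv2.resize(q["img"][160:340,235:405],(400,440)); a=cv2.resize(s["img"][160:270,330:430],(400,440))
cv2.imwrite("pics/w5.png",np.hstack([a,b])[:,:,::-1])
```

```text
[0.53318214 0.18876095 0.07674507] [-3.13789862e+00  5.81107809e-04 -1.46928373e+00] [-0.27890329 -0.58147331 -1.32484951]
```

View pics/w5.png

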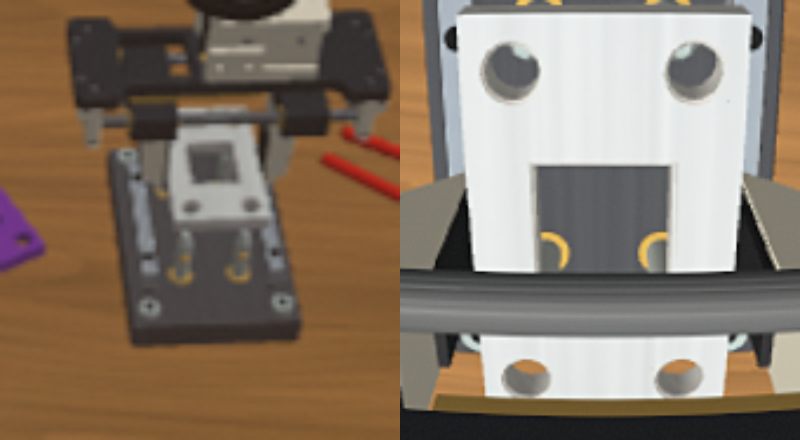

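Post tops show symmetrically in the far holes at (521,52) and (684,52), so y and yaw are aligned. Lowering gently onto the posts.

Request:
carry_out:
  translation:
    - [0, 0, 0.008]
    - [0, 0, 0.005]
    - [0, 0, 0.004]
    - [0, 0, 0.004]
    - [0, 0, 0]
  turn:
    - [0, 0, 0]
    - [0, 0, 0]
    - [0, 0, 0]
    - [0, 0, 0]
    - [0, 0, 0]
  gripper: [1, 1, 1, 1, 1]

```text
time: 7.95
tool_pos: [0.5318, 0.189, 0.0532]
tool_rot: [3.141, 0.0, -1.469]
contact_force: [-0.6, -0.4, -1.9]
opening: 0.0598
```

```bash
cat > s.py <<'E'
from h import *
f=[];P=[]
for i in range(4):
    read_camera("wrist"); o=robot.observe(); f.append(np.r_[o["contact_force"],o["torque"]]); P.append(np.r_[o["tool_pos"],o["tool_rot"]])
print(o["time"],np.mean(P,0).round(4),np.mean(f,0).round(2),o["opening"])
E
python3 s.py
```

```text
8.15 [ 5.3220e-01  1.8900e-01  5.3800e-02 -1.5704e+00  3.0000e-04 -1.4687e+00] [-0.14 -0.19 -1.31 -0.01 -0.01  0.02] 0.059441261912707856
```

Request:
carry_out:
  translation:
    - [0, 0, 0.003]
    - [0, 0, 0.003]
    - [0, 0, 0.002]
    - [0, 0, 0]
  turn:
    - [0, 0, 0]
    - [0, 0, 0]
    - [0, 0, 0]
    - [0, 0, 0]
  gripper: [1, 1, 1, 1]

```text
time: 8.55
tool_pos: [0.5315, 0.1888, 0.0453]
tool_rot: [3.14, -0.0, -1.469]
contact_force: [-3.0, -2.0, -3.6]
opening: 0.0593
```

```bash
python3 s.py
```

```text
8.75 [ 0.5316  0.1888  0.0453  3.1404 -0.     -1.4688] [-3.05 -2.16 -3.72 -0.35  0.46 -0.03] 0.059911082530197717
```

Request:
carry_out:
  translation:
    - [0.0006, 0.0006, 0]
    - [0, 0, 0]
  turn:
    - [0, 0, 0]
    - [0, 0, 0]
  gripper: [1, 1]

```text
time: 8.95
tool_pos: [0.5317, 0.1885, 0.046]
tool_rot: [-3.141, 0.001, -1.469]
contact_force: [-1.7, -0.5, -2.0]
opening: 0.0597
```

```bash
python3 s.py
```

```text
9.15 [ 5.3170e-01  1.8850e-01  4.6000e-02 -3.1409e+00  5.0000e-04 -1.4688e+00] [-2.09 -0.76 -3.31 -0.05  0.38 -0.01] 0.05936478558004993
```

Request:
carry_out:
  translation:
    - [0.0003, 0.0005, 0.001]
    - [0, 0, 0.001]
    - [0, 0, 0]
  turn:
    - [0, 0, 0]
    - [0, 0, 0]
    - [0, 0, 0]
  gripper: [1, 1, 1]

```text
time: 9.45
tool_pos: [0.5317, 0.1881, 0.0441]
tool_rot: [-3.14, 0.0, -1.469]
contact_force: [0.2, -0.4, -2.1]
opening: 0.0599
```

```bash
python3 s.py
```

```text
9.65 [ 5.3160e-01  1.8810e-01  4.4100e-02 -3.1400e+00  4.0000e-04 -1.4688e+00] [-0.28  0.37 -1.64  0.05  0.03 -0.  ] 0.05944317251800613
```

Request:
carry_out:
  translation:
    - [0, 0, 0.001]
    - [0, 0, 0.001]
    - [0, 0, 0]
  turn:
    - [0, 0, 0]
    - [0, 0, 0]
    - [0, 0, 0]
  gripper: [1, 1, 1]

```text
time: 9.95
tool_pos: [0.5312, 0.188, 0.042]
tool_rot: [-3.141, 0.0, -1.469]
contact_force: [0.9, 0.1, -0.1]
opening: 0.06
```

```bash
python3 s.py
```

```text
10.15 [ 5.3120e-01  1.8800e-01  4.2000e-02 -3.1409e+00  3.0000e-04 -1.4688e+00] [-0.34  0.21  0.    0.01  0.14  0.03] 0.059482317055904434
```

Request:
carry_out:
  translation:
    - [0, 0, 0]
    - [0, 0, 0]
    - [0, 0, 0]
    - [0, 0, 0]
    - [0, 0, -0.02]
    - [0, 0, -0.03]
    - [0, 0, -0.03]
    - [0, 0, 0]
  turn:
    - [0, 0, 0]
    - [0, 0, 0]
    - [0, 0, 0]
    - [0, 0, 0]
    - [0, 0, 0]
    - [0, 0, 0]
    - [0, 0, 0]
    - [0, 0, 0]
  gripper: [-0.4, -0.6, -0.7, -0.7, -0.7, -0.7, 0.13, 0.13]

```text
time: 10.95
tool_pos: [0.5336, 0.1885, 0.1261]
tool_rot: [-3.133, 0.001, -1.469]
contact_force: [0.9, 0.3, 0.6]
opening: 0.0664
```

```bash
python3 s.py
python3 - <<'E'
from h import *
print(state()[2]["qpos"].round(3))
t=cam("top");s=cam("scene"); cv2.imwrite("pics/p6.png",np.hstack([cv2.resize(t["img"][150:250,210:310],(400,400)),cv2.resize(s["img"][160:260,335:435],(400,400))])[:,:,::-1])
E
```

```text
11.15 [ 5.3120e-01  1.8800e-01  1.2220e-01  1.4000e-03  4.0000e-04 -1.4687e+00] [ 0.42 -0.02 -0.07  0.02  0.01  0.01] 0.050355086986046446
[0.204 0.513 1.564 0.    1.065 1.673]
```

View pics/p6.png

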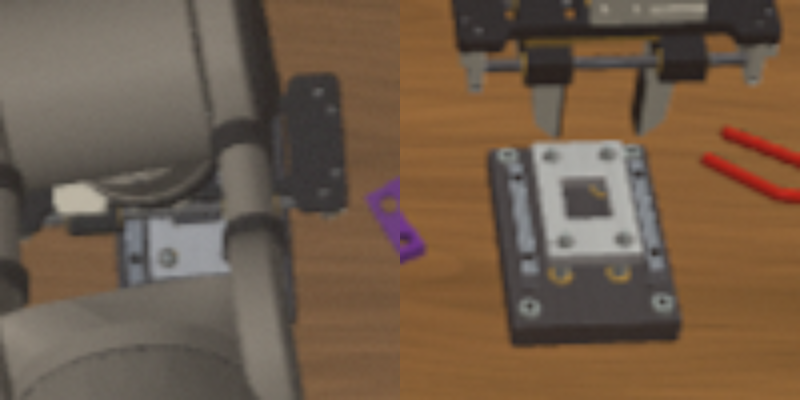

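The spacer rests level over all four posts. Turning the jaws along the plate's long side, set 40 mm apart, so that I press both ends evenly.

Request:
carry_out:
  translation:
    - [0, 0, 0]
    - [0, 0, 0]
    - [0, 0, 0]
    - [0, 0, 0]
    - [0, 0, 0]
    - [0, 0, 0]
    - [0, 0, 0]
    - [0, 0, 0]
    - [0, 0, 0]
    - [0, 0, 0]
  turn:
    - [0, 0, -0.13]
    - [0, 0, -0.13]
    - [0, 0, -0.13]
    - [0, 0, -0.13]
    - [0, 0, -0.13]
    - [0, 0, -0.13]
    - [0, 0, -0.13]
    - [0, 0, -0.13]
    - [0, 0, -0.13]
    - [0, 0, -0.13]
  gripper: [0.13, 0.13, 0.13, 0.13, 0.13, 0.13, 0.13, 0.13, 0.13, 0.13]

```text
time: 12.25
tool_pos: [0.5307, 0.1879, 0.1209]
tool_rot: [3.141, 0.001, -0.163]
contact_force: [0.4, -0.2, -0.6]
opening: 0.0401
```

Request:
carry_out:
  translation:
    - [0.001, 0, 0]
    - [0, 0, 0]
    - [0, 0, 0.03]
    - [0, 0, 0.02]
    - [0, 0, 0]
    - [0, 0, 0]
  turn:
    - [0, 0, -0.13]
    - [0, 0, -0.13]
    - [0, 0, 0]
    - [0, 0, 0]
    - [0, 0, 0]
    - [0, 0, 0]
  gripper: [0.13, 0.13, 0.13, 0.13, 0.13, 0.13]

```text
time: 12.85
tool_pos: [0.5319, 0.1878, 0.0715]
tool_rot: [-3.141, 0.001, 0.091]
contact_force: [-0.0, -0.1, -0.4]
opening: 0.0398
```

```bash
python3 s.py
```

```text
13.05 [ 5.3280e-01  1.8800e-01  7.2800e-02 -3.1411e+00 -2.1000e-03  9.1300e-02] [-0.26  0.12  0.09 -0.03 -0.12 -0.01] 0.040024462736006315
```

Request:
carry_out:
  translation:
    - [0, 0, 0.006]
    - [0, 0, 0.005]
    - [0, 0, 0.002]
    - [0, 0, 0.001]
    - [0, 0, 0.001]
    - [0, 0, 0]
  turn:
    - [0, 0, -0.01]
    - [0, 0, 0]
    - [0, 0, 0]
    - [0, 0, 0]
    - [0, 0, 0]
    - [0, 0, 0]
  gripper: [0.13, 0.13, 0.13, 0.13, 0.13, 0.13]

```text
time: 13.65
tool_pos: [0.5322, 0.1878, 0.0568]
tool_rot: [-3.141, -0.0, 0.101]
contact_force: [-0.2, -0.5, -0.4]
opening: 0.0402
```

```bash
python3 s.py
```

```text
13.85 [ 5.3220e-01  1.8780e-01  5.7000e-02 -3.1413e+00 -7.0000e-04  1.0120e-01] [ 0.    0.04  0.11 -0.02 -0.14 -0.  ] 0.03999620852947421
```

Request:
carry_out:
  translation:
    - [0, 0, 0.001]
    - [0, 0, 0.001]
    - [0, 0, 0.001]
    - [0, 0, 0]
  turn:
    - [0, 0, 0]
    - [0, 0, 0]
    - [0, 0, 0]
    - [0, 0, 0]
  gripper: [0.13, 0.13, 0.13, 0.13]

```text
time: 14.25
tool_pos: [0.5328, 0.188, 0.0545]
tool_rot: [-3.141, -0.002, 0.101]
contact_force: [0.8, 0.7, 4.5]
opening: 0.0396
```

```bash
python3 s.py
```

```text
14.45 [ 5.3280e-01  1.8800e-01  5.4400e-02 -3.1411e+00 -2.1000e-03  1.0120e-01] [ 1.44  0.11  4.55  0.03 -0.23  0.01] 0.03990108789487876
```

Request:
carry_out:
  translation:
    - [0, 0, 0.001]
    - [0, 0, 0.001]
    - [0, 0, 0.001]
    - [0, 0, 0]
  turn:
    - [0, 0, 0]
    - [0, 0, 0]
    - [0, 0, 0]
    - [0, 0, 0]
  gripper: [0.13, 0.13, 0.13, 0.13]

```text
time: 14.85
tool_pos: [0.5317, 0.1877, 0.0504]
tool_rot: [-3.142, 0.001, 0.101]
contact_force: [0.6, 0.0, 1.0]
opening: 0.0395
```

```bash
python3 s.py
```

```text
15.05 [ 5.3160e-01  1.8770e-01  5.0500e-02 -3.1415e+00  8.0000e-04  1.0130e-01] [ 0.34  0.36  0.54 -0.   -0.19  0.  ] 0.03990993408050849
```

Request:
carry_out:
  translation:
    - [0, 0, 0.002]
    - [0, 0, 0.002]
    - [0, 0, 0.002]
    - [0, 0, 0.002]
    - [0, 0, 0.002]
    - [0, 0, 0.002]
    - [0, 0, 0]
  turn:
    - [0, 0, 0]
    - [0, 0, 0]
    - [0, 0, 0]
    - [0, 0, 0]
    - [0, 0, 0]
    - [0, 0, 0]
    - [0, 0, 0]
  gripper: [0.13, 0.13, 0.13, 0.13, 0.13, 0.13, 0.13]

```text
time: 15.75
tool_pos: [0.532, 0.1878, 0.0385]
tool_rot: [-3.141, -0.0, 0.101]
contact_force: [0.4, -0.7, 0.3]
opening: 0.0396
```

```bash
python3 s.py
```

```text
15.95 [ 5.3220e-01  1.8780e-01  3.8900e-02 -3.1413e+00 -6.0000e-04  1.0120e-01] [ 0.24 -0.18  0.14 -0.02 -0.12 -0.01] 0.04048642426752243
```

Request:
carry_out:
  translation:
    - [0, 0, 0.002]
    - [0, 0, 0.002]
    - [0, 0, 0.001]
    - [0, 0, 0.001]
    - [0, 0, 0.001]
    - [0, 0, 0.001]
    - [0, 0, 0]
  turn:
    - [0, 0, 0]
    - [0, 0, 0]
    - [0, 0, 0]
    - [0, 0, 0]
    - [0, 0, 0]
    - [0, 0, 0]
    - [0, 0, 0]
  gripper: [0.13, 0.13, 0.13, 0.13, 0.13, 0.13, 0.13]

```text
time: 16.65
tool_pos: [0.5322, 0.1878, 0.0322]
tool_rot: [-3.141, -0.001, 0.101]
contact_force: [-4.2, -2.4, 11.7]
opening: 0.04
```

```bash
python3 s.py
```

```text
16.85 [ 5.3220e-01  1.8780e-01  3.2200e-02 -3.1414e+00 -1.1000e-03  1.0140e-01] [-3.58 -1.26 11.3  -0.22  0.61 -0.02] 0.04026300635254677
```

TCP z reads 0.0322 m with about 11 N, which matches a spacer flat and home (top face at 0.032 m). Retracting.

Request:
carry_out:
  translation:
    - [0, 0, -0.01]
    - [0, 0, -0.03]
    - [0, 0, -0.04]
    - [0, 0, -0.04]
    - [0, 0, -0.03]
    - [0, 0, 0]
  turn:
    - [0, 0, 0]
    - [0, 0, 0]
    - [0, 0, 0]
    - [0, 0, 0]
    - [0, 0, 0]
    - [0, 0, 0]
  gripper: [0.13, 0.13, 0.13, -1, -1, -1]

```text
time: 17.45
tool_pos: [0.5345, 0.1884, 0.1862]
tool_rot: [-3.14, -0.01, 0.101]
contact_force: [0.1, 0.6, 0.4]
opening: 0.0593
```

Run:
```python
from h import *
z=(R.from_euler('z',.21)*S35).as_matrix()[:,2]
print(state()[0])
c=np.array([.5378,-.2493,.062])
plan(c+z*.12,Rtool(.21,True))
s=cam("scene");w=cam("wrist"); cv2.imwrite("pics/p7.png",np.hstack([w["img"],cv2.resize(s["img"][165:265,340:430],(360,400))])[:,:,::-1][:,240:])
```

```text
[0.53454507 0.18836922 0.18617311]
rows 12 t [0.0167, 0.0378, -0.0072] rot [0.0407, 0.0365, 0.1179]
path [[0.555, 0.152, 0.193], [0.571, 0.114, 0.2], [0.582, 0.074, 0.205], [0.588, 0.032, 0.208], [0.589, -0.01, 0.209], [0.585, -0.051, 0.209], [0.577, -0.092, 0.206], [0.563, -0.132, 0.202], [0.546, -0.169, 0.195], [0.524, -0.204, 0.185], [0.499, -0.236, 0.174], [0.47, -0.264, 0.16]]
```

View pics/p7.png

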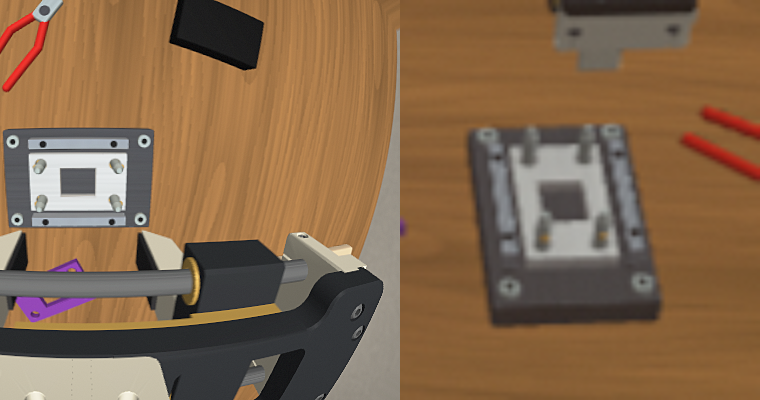

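Pictures show the spacer flat and home between the rails, with all four posts through it. Now the die.

Request:
carry_out:
  translation:
    - [0.0167, 0.0378, -0.0072]
    - [0.0167, 0.0378, -0.0072]
    - [0.0167, 0.0378, -0.0072]
    - [0.0167, 0.0378, -0.0072]
    - [0.0167, 0.0378, -0.0072]
    - [0.0167, 0.0378, -0.0072]
    - [0.0167, 0.0378, -0.0072]
    - [0.0167, 0.0378, -0.0072]
    - [0.0167, 0.0378, -0.0072]
    - [0.0167, 0.0378, -0.0072]
  turn:
    - [0.0407, 0.0365, 0.1179]
    - [0.0407, 0.0365, 0.1179]
    - [0.0407, 0.0365, 0.1179]
    - [0.0407, 0.0365, 0.1179]
    - [0.0407, 0.0365, 0.1179]
    - [0.0407, 0.0365, 0.1179]
    - [0.0407, 0.0365, 0.1179]
    - [0.0407, 0.0365, 0.1179]
    - [0.0407, 0.0365, 0.1179]
    - [0.0407, 0.0365, 0.1179]
  gripper: [-1, -1, -1, -1, -1, -1, -1, -1, -1, -1]

```text
time: 18.55
tool_pos: [0.52, -0.206, 0.1796]
tool_rot: [-2.629, -0.06, -1.128]
contact_force: [0.0, -0.6, -0.5]
opening: 0.0917
```

Request:
carry_out:
  translation:
    - [0, 0, 0]
    - [0, 0, 0]
  turn:
    - [0, 0, 0]
    - [0, 0, 0]
  gripper: [-1, -1]

```text
time: 18.75
tool_pos: [0.5199, -0.2048, 0.1796]
tool_rot: [-2.631, -0.059, -1.124]
contact_force: [-0.0, -0.0, 0.1]
opening: 0.0917
```

Run:
```python
from h import *
z=(R.from_euler('z',.21)*S35).as_matrix()[:,2]
c=np.array([.5378,-.2493,.062])
print(state()[0]);plan(c+z*.1,Rtool(.21,True),N=7)
```

```text
[ 0.51991997 -0.2048489   0.17959047]
rows 7 t [0.0056, 0.0095, 0.0004] rot [0.0133, 0.0108, 0.0331]
path [[0.515, -0.214, 0.175], [0.51, -0.222, 0.17], [0.505, -0.23, 0.165], [0.499, -0.239, 0.16], [0.494, -0.246, 0.155], [0.488, -0.254, 0.149], [0.482, -0.261, 0.144]]
```

Request:
carry_out:
  translation:
    - [0.0056, 0.0095, 0.0004]
    - [0.0056, 0.0095, 0.0004]
    - [0.0056, 0.0095, 0.0004]
    - [0.0056, 0.0095, 0.0004]
    - [0.0056, 0.0095, 0.0004]
    - [0.0056, 0.0095, 0.0004]
    - [0.0056, 0.0095, 0.0004]
    - [0, 0, 0]
    - [0, 0, 0]
  turn:
    - [0.0133, 0.0108, 0.0331]
    - [0.0133, 0.0108, 0.0331]
    - [0.0133, 0.0108, 0.0331]
    - [0.0133, 0.0108, 0.0331]
    - [0.0133, 0.0108, 0.0331]
    - [0.0133, 0.0108, 0.0331]
    - [0.0133, 0.0108, 0.0331]
    - [0, 0, 0]
    - [0, 0, 0]
  gripper: [-1, -1, -1, -1, -1, -1, -1, -1, -1]

```text
time: 19.65
tool_pos: [0.4841, -0.2601, 0.1451]
tool_rot: [-2.529, -0.002, -1.356]
contact_force: [0.0, -0.0, -0.7]
opening: 0.0917
```

Run:
```python
from h import *
z=(R.from_euler('z',.21)*S35).as_matrix()[:,2]
c=np.array([.5378,-.2493,.062])
print(state()[0]);plan(c+z*.04,Rtool(.21,True),N=2)
w=cam("wrist");im=w["img"].copy();r,t=pose((.5378,-.2493,.21),.062,S35)
for a in proj(w,r.apply(HOL+[0,0,.01])+t): cv2.circle(im,tuple(int(x) for x in np.round(a)),3,(255,0,0),1)
cv2.imwrite("pics/w8.png",cv2.resize(im[80:300,180:480],None,fx=2.6,fy=2.6)[:,:,::-1])
```

```text
[ 0.48409225 -0.26006701  0.14511854]
rows 2 t [0.0003, 0.0014, 0.0297] rot [-0.0009, 0.0005, 0.0027]
path [[0.5, -0.257, 0.12], [0.515, -0.254, 0.095]]
```

View pics/w8.png

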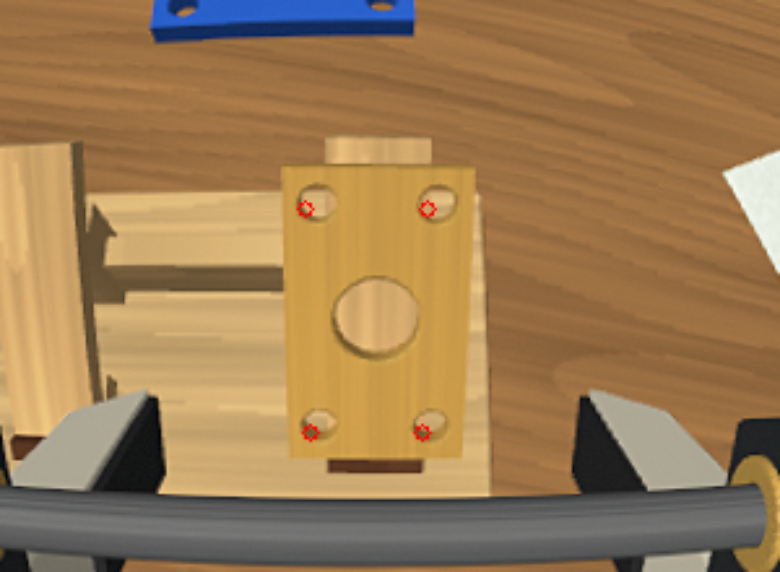

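Here the die's holes are about 4 px right of and 2.5 px above my prediction. I correct by about 2.5 mm in tool x before gripping.

Request:
carry_out:
  translation:
    - [0.0028, 0.0002, 0.0297]
    - [0.0003, 0.0002, 0.0297]
    - [0, 0, 0.025]
    - [0, 0, 0.022]
    - [0, 0, 0]
    - [0, 0, 0]
    - [0, 0, 0]
    - [0, 0, 0]
    - [0, 0, 0]
    - [0, 0, 0]
  turn:
    - [-0.0009, 0.0005, 0.0027]
    - [-0.0009, 0.0005, 0.0027]
    - [0, 0, 0]
    - [0, 0, 0]
    - [0, 0, 0]
    - [0, 0, 0]
    - [0, 0, 0]
    - [0, 0, 0]
    - [0, 0, 0]
    - [0, 0, 0]
  gripper: [-1, -1, -1, -1, -1, 0.2, 0.3, 0.4, 0.6, 0.8]
  squeeze: 40

```text
time: 20.7
tool_pos: [0.5435, -0.2511, 0.0587]
tool_rot: [-2.529, 0.0, -1.363]
contact_force: [-4.3, 3.6, 7.3]
opening: 0.0591
```

Request:
carry_out:
  translation:
    - [0, 0, 0]
    - [0, 0, 0]
    - [0, 0, 0]
    - [0, 0, -0.005]
    - [0, 0, -0.015]
  turn:
    - [0, 0, 0]
    - [0, 0, 0]
    - [0, 0, 0]
    - [0, 0, 0]
    - [0, 0, 0]
  gripper: [1, 1, 1, 1, 1]

```text
time: 21.2
tool_pos: [0.5319, -0.2537, 0.0736]
tool_rot: [-2.532, 0.001, -1.363]
contact_force: [0.1, 0.4, -4.0]
opening: 0.0595
```

```bash
python3 s.py
```

```text
21.4 [ 5.3180e-01 -2.5460e-01  7.4700e-02 -2.5307e+00 -1.6000e-03 -1.3643e+00] [-0.3  -0.11 -3.09 -0.16  0.61 -0.02] 0.05942405934582026
```

Request:
carry_out:
  translation:
    - [0, 0, -0.03]
    - [0, 0, -0.03]
    - [0, 0, -0.03]
    - [0, 0, 0]
  turn:
    - [0, 0, 0]
    - [0, 0, 0]
    - [0, 0, 0]
    - [0, 0, 0]
  gripper: [1, 1, 1, 1]

```text
time: 21.8
tool_pos: [0.4814, -0.2661, 0.1501]
tool_rot: [-2.529, -0.004, -1.365]
contact_force: [0.2, -0.8, -3.6]
opening: 0.0593
```

Run:
```python
from h import *
print(state()[0],state()[2]["opening"])
plan([.5312,.188,.155],Rtool(.101),N=18)
```

```text
[ 0.48144433 -0.26613707  0.15005213] 0.05927055586225217
rows 18 t [-0.0245, -0.0065, 0.002] rot [-0.034, 0.0015, 0.0057]
path [[0.483, -0.241, 0.152], [0.484, -0.216, 0.154], [0.486, -0.19, 0.156], [0.488, -0.165, 0.157], [0.49, -0.14, 0.158], [0.492, -0.114, 0.159], [0.495, -0.089, 0.16], [0.497, -0.064, 0.161], [0.5, -0.038, 0.161], [0.503, -0.013, 0.162], [0.506, 0.012, 0.162], [0.509, 0.037, 0.161], [0.513, 0.062, 0.161], [0.516, 0.088, 0.16], [0.52, 0.113, 0.159], [0.523, 0.138, 0.158], [0.527, 0.163, 0.157], [0.531, 0.188, 0.155]]
```

Request:
carry_out:
  translation:
    - [-0.0245, -0.0065, 0.002]
    - [-0.0245, -0.0065, 0.002]
    - [-0.0245, -0.0065, 0.002]
    - [-0.0245, -0.0065, 0.002]
    - [-0.0245, -0.0065, 0.002]
    - [-0.0245, -0.0065, 0.002]
    - [-0.0245, -0.0065, 0.002]
    - [-0.0245, -0.0065, 0.002]
    - [-0.0245, -0.0065, 0.002]
    - [-0.0245, -0.0065, 0.002]
  turn:
    - [-0.034, 0.0015, 0.0057]
    - [-0.034, 0.0015, 0.0057]
    - [-0.034, 0.0015, 0.0057]
    - [-0.034, 0.0015, 0.0057]
    - [-0.034, 0.0015, 0.0057]
    - [-0.034, 0.0015, 0.0057]
    - [-0.034, 0.0015, 0.0057]
    - [-0.034, 0.0015, 0.0057]
    - [-0.034, 0.0015, 0.0057]
    - [-0.034, 0.0015, 0.0057]
  gripper: [1, 1, 1, 1, 1, 1, 1, 1, 1, 1]

```text
time: 22.8
tool_pos: [0.503, -0.0096, 0.1588]
tool_rot: [-2.874, 0.012, -1.42]
contact_force: [-0.1, -0.7, -2.6]
opening: 0.0595
```

Request:
carry_out:
  translation:
    - [-0.0245, -0.0065, 0.002]
    - [-0.0245, -0.0065, 0.002]
    - [-0.0245, -0.0065, 0.002]
    - [-0.0245, -0.0065, 0.002]
    - [-0.0245, -0.0065, 0.002]
    - [-0.0245, -0.0065, 0.002]
    - [-0.0245, -0.0065, 0.002]
    - [-0.0245, -0.0065, 0.002]
    - [0, 0, 0]
    - [0, 0, 0]
  turn:
    - [-0.034, 0.0015, 0.0057]
    - [-0.034, 0.0015, 0.0057]
    - [-0.034, 0.0015, 0.0057]
    - [-0.034, 0.0015, 0.0057]
    - [-0.034, 0.0015, 0.0057]
    - [-0.034, 0.0015, 0.0057]
    - [-0.034, 0.0015, 0.0057]
    - [-0.034, 0.0015, 0.0057]
    - [0, 0, 0]
    - [0, 0, 0]
  gripper: [1, 1, 1, 1, 1, 1, 1, 1, 1, 1]

```text
time: 23.8
tool_pos: [0.5305, 0.1907, 0.152]
tool_rot: [3.137, 0.005, -1.466]
contact_force: [0.2, -0.3, -3.6]
opening: 0.059
```

```bash
python3 s.py
python3 - <<'E'
from h import *
q=cam("wrist"); np.save("w9.npy",q,allow_pickle=True)
plan([.5312,.188,.12],Rtool(.101),N=1)
cv2.imwrite("pics/w9.png",cv2.resize(q["img"][160:340,235:405],(680,600)[:2] if 0 else (566,600))[:,:,::-1])
E
```

```text
24.0 [ 0.5307  0.1894  0.1531  3.1386  0.0048 -1.4678] [-0.15  0.33 -3.76 -0.02  0.01 -0.02] 0.05952172253119396
rows 1 t [0.0012, -0.0001, 0.0339] rot [0.0016, 0.0047, 0.0011]
path [[0.531, 0.188, 0.12]]
```

View pics/w9.png

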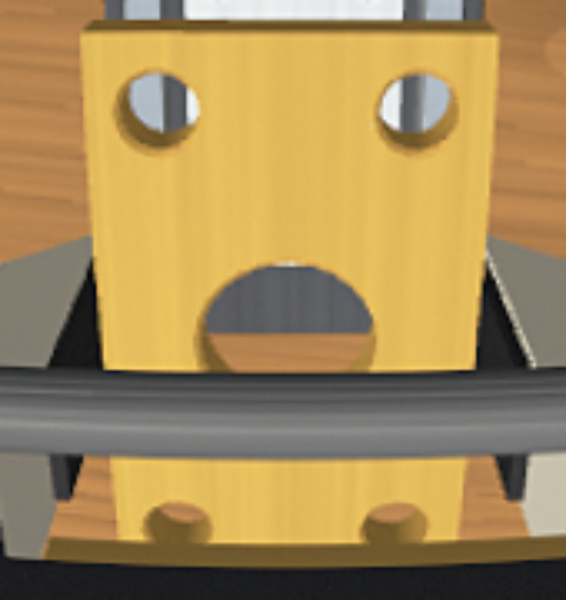

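Run:
```python
from h import *
from scipy.optimize import least_squares
q=np.load("w9.npy",allow_pickle=True).item()
px=np.array([[394,526],[178,526],[417,112],[158,112.5]])/[566/170,600/180]+[235,160]-.3
tp,tr,_=state()
def Q(v): return tr.apply(R.from_rotvec([v[3],0,v[2]]).apply(np.c_[-HOL[:,1],-HOL[:,0],HOL[:,2]])+[v[0],v[1],v[4]])+tp
for free in((0,1,2,4),(0,1,2,3,4)):
    f=lambda u:(proj(q,Q(np.array([0,0,0,0,-.015])+np.bincount(free,u,5)))-px).ravel()
    s=least_squares(f,np.zeros(len(free)),x_scale=.01); print(free,np.round(s.x,4),round(np.sqrt(np.mean(s.fun**2)),2))
```

```text
(0, 1, 2, 4) [0.0008 0.001  0.0031 0.003 ] 0.14
(0, 1, 2, 3, 4) [0.0008 0.0009 0.0031 0.0017 0.0029] 0.14
```

Request:
carry_out:
  translation:
    - [0.0015, -0.0024, 0.03]
    - [0, 0, 0.03]
    - [0, 0, 0.012]
    - [0, 0, 0]
    - [0, 0, 0]
  turn:
    - [0.0016, 0.0047, -0.002]
    - [0, 0, 0]
    - [0, 0, 0]
    - [0, 0, 0]
    - [0, 0, 0]
  gripper: [1, 1, 1, 1, 1]

```text
time: 24.55
tool_pos: [0.5345, 0.1885, 0.083]
tool_rot: [-3.14, 0.0, -1.466]
contact_force: [0.8, -0.0, -2.5]
opening: 0.0594
```

```bash
python3 s.py;python3 s.py
```

```text
24.75 [ 5.3470e-01  1.8870e-01  8.3500e-02 -3.1386e+00  2.0000e-04 -1.4660e+00] [ 0.76  0.16 -3.41 -0.01  0.01 -0.02] 0.05921621310133245
24.95 [ 0.5341  0.1886  0.0828 -3.14    0.     -1.4659] [ 0.14 -0.1  -3.18  0.01  0.01 -0.01] 0.059107990967287305
```

Request:
carry_out:
  translation:
    - [0.0004, 0.0007, 0.008]
    - [0, 0, 0.006]
    - [0, 0, 0.005]
    - [0, 0, 0.004]
    - [0, 0, 0.004]
    - [0, 0, 0]
  turn:
    - [0, 0, 0.002]
    - [0, 0, 0]
    - [0, 0, 0]
    - [0, 0, 0]
    - [0, 0, 0]
    - [0, 0, 0]
  gripper: [1, 1, 1, 1, 1, 1]

```text
time: 25.55
tool_pos: [0.5327, 0.188, 0.0543]
tool_rot: [3.141, -0.0, -1.468]
contact_force: [-0.5, 0.4, -3.1]
opening: 0.0594
```

```bash
python3 s.py
```

```text
25.75 [ 5.3310e-01  1.8810e-01  5.5000e-02 -1.5706e+00 -1.0000e-04 -1.4679e+00] [ 0.24  0.12 -3.29  0.02 -0.01 -0.01] 0.059640746617618506
```

No side load and weight still carried. Continuing down to the balls.

Request:
carry_out:
  translation:
    - [0, 0, 0.003]
    - [0, 0, 0.003]
    - [0, 0, 0.002]
    - [0, 0, 0.002]
    - [0, 0, 0.001]
    - [0, 0, 0]
  turn:
    - [0, 0, 0]
    - [0, 0, 0]
    - [0, 0, 0]
    - [0, 0, 0]
    - [0, 0, 0]
    - [0, 0, 0]
  gripper: [1, 1, 1, 1, 1, 1]

```text
time: 26.35
tool_pos: [0.533, 0.188, 0.0438]
tool_rot: [3.141, -0.0, -1.468]
contact_force: [-0.1, 0.2, -2.2]
opening: 0.0592
```

```bash
python3 s.py
```

```text
26.55 [ 5.3310e-01  1.8810e-01  4.4000e-02 -3.1413e+00 -1.0000e-04 -1.4679e+00] [ 0.57 -0.29 -3.65 -0.02  0.01 -0.01] 0.059434965144421065
```

Request:
carry_out:
  translation:
    - [0, 0, 0.001]
    - [0, 0, 0.001]
    - [0, 0, 0.001]
    - [0, 0, 0]
  turn:
    - [0, 0, 0]
    - [0, 0, 0]
    - [0, 0, 0]
    - [0, 0, 0]
  gripper: [1, 1, 1, 1]

```text
time: 26.95
tool_pos: [0.5331, 0.1881, 0.0409]
tool_rot: [-3.142, -0.0, -1.468]
contact_force: [-0.7, 0.3, -2.7]
opening: 0.0592
```

```bash
python3 s.py
```

```text
27.15 [ 5.3310e-01  1.8800e-01  4.1000e-02 -3.1415e+00 -1.0000e-04 -1.4679e+00] [-0.53 -0.34 -2.86  0.02  0.02 -0.  ] 0.05955978872396886
```

Request:
carry_out:
  translation:
    - [0, 0, 0.001]
    - [0, 0, 0]
  turn:
    - [0, 0, 0]
    - [0, 0, 0]
  gripper: [1, 1]

```text
time: 27.35
tool_pos: [0.5334, 0.1881, 0.0403]
tool_rot: [-3.141, -0.0, -1.468]
contact_force: [-0.7, 0.8, 0.6]
opening: 0.0596
```

```bash
python3 s.py
```

```text
27.55 [ 5.3340e-01  1.8810e-01  4.0300e-02 -3.1407e+00 -1.0000e-04 -1.4679e+00] [-0.04 -0.23 -0.    0.02  0.12  0.01] 0.05972336178453791
```

Weight is off, so the die rests on the balls. Releasing, rising and turning as before.

Request:
carry_out:
  translation:
    - [0, 0, 0]
    - [0, 0, 0]
    - [0, 0, 0]
    - [0, 0, 0]
    - [0, 0, -0.02]
    - [0, 0, -0.03]
    - [0, 0, -0.03]
    - [0, 0, 0]
  turn:
    - [0, 0, 0]
    - [0, 0, 0]
    - [0, 0, 0]
    - [0, 0, 0]
    - [0, 0, 0]
    - [0, 0, 0]
    - [0, 0, 0]
    - [0, 0, 0]
  gripper: [-0.4, -0.6, -0.7, -0.7, -0.7, -0.7, 0.13, 0.13]

```text
time: 28.35
tool_pos: [0.5355, 0.1886, 0.1241]
tool_rot: [-3.133, 0.001, -1.468]
contact_force: [-0.1, -1.2, -0.5]
opening: 0.0663
```

Request:
carry_out:
  translation:
    - [0, 0, 0]
    - [0, 0, 0]
    - [0, 0, 0]
    - [0, 0, 0]
    - [0, 0, 0]
    - [0, 0, 0]
    - [0, 0, 0]
    - [0, 0, 0]
    - [0, 0, 0]
    - [0, 0, 0]
  turn:
    - [0, 0, -0.13]
    - [0, 0, -0.13]
    - [0, 0, -0.13]
    - [0, 0, -0.13]
    - [0, 0, -0.13]
    - [0, 0, -0.13]
    - [0, 0, -0.13]
    - [0, 0, -0.13]
    - [0, 0, -0.13]
    - [0, 0, -0.13]
  gripper: [0.13, 0.13, 0.13, 0.13, 0.13, 0.13, 0.13, 0.13, 0.13, 0.13]

```text
time: 29.35
tool_pos: [0.5327, 0.1879, 0.1192]
tool_rot: [3.141, 0.001, -0.163]
contact_force: [0.4, -0.5, -0.7]
opening: 0.0398
```

Request:
carry_out:
  translation:
    - [0, 0, 0]
    - [0, 0, 0]
    - [0, 0, 0]
    - [0, 0, 0]
  turn:
    - [0, 0, -0.13]
    - [0, 0, -0.14]
    - [0, 0, 0]
    - [0, 0, 0]
  gripper: [0.13, 0.13, 0.13, 0.13]

```text
time: 29.75
tool_pos: [0.5328, 0.188, 0.1195]
tool_rot: [3.141, 0.001, 0.098]
contact_force: [0.1, 0.0, 0.2]
opening: 0.0402
```

```bash
python3 s.py
python3 - <<'E'
from h import *
plan([.5322,.1879,.0725],R.from_euler('xyz',[np.pi,0,.101]),N=2)
s=cam("scene"); cv2.imwrite("pics/p10.png",cv2.resize(s["img"][160:260,335:435],(500,500))[:,:,::-1])
E
```

```text
29.95 [5.3290e-01 1.8800e-01 1.1970e-01 3.1414e+00 2.0000e-04 9.9600e-02] [ 0.13 -0.01  0.14 -0.02 -0.12 -0.  ] 0.039992051829148695
rows 2 t [-0.0004, 0.0, 0.0237] rot [0.0001, 0.0, -0.0003]
path [[0.533, 0.188, 0.096], [0.532, 0.188, 0.072]]
```

View pics/p10.png

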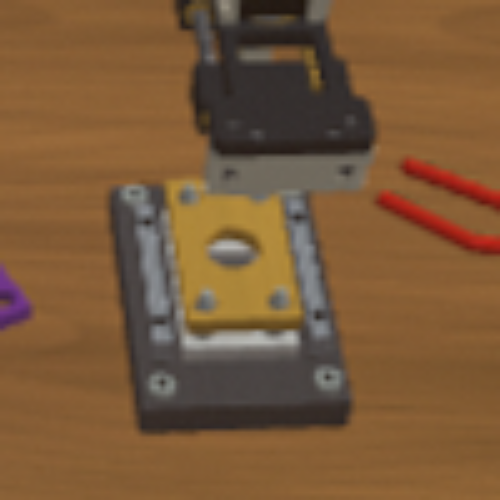

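The die sits on the posts above the spacer, level. Pressing as before; the expected home is its top at 0.042 m.

Request:
carry_out:
  translation:
    - [-0.0006, 0, 0.03]
    - [0, 0, 0.022]
    - [0, 0, 0.006]
    - [0, 0, 0.003]
    - [0, 0, 0.001]
    - [0, 0, 0]
  turn:
    - [0, 0, 0]
    - [0, 0, 0]
    - [0, 0, 0]
    - [0, 0, 0]
    - [0, 0, 0]
    - [0, 0, 0]
  gripper: [0.13, 0.13, 0.13, 0.13, 0.13, 0.13]

```text
time: 30.6
tool_pos: [0.5331, 0.1881, 0.0589]
tool_rot: [-3.142, -0.002, 0.102]
contact_force: [0.6, -0.9, 0.4]
opening: 0.0402
```

```bash
python3 s.py
```

```text
30.8 [ 0.533   0.1881  0.0588 -1.5708 -0.0017  0.102 ] [ 0.21 -0.37  0.33 -0.04 -0.13  0.  ] 0.03988349146160889
```

Request:
carry_out:
  translation:
    - [0, 0, 0.002]
    - [0, 0, 0.001]
    - [0, 0, 0.001]
    - [0, 0, 0.001]
    - [0, 0, 0]
  turn:
    - [0, 0, 0]
    - [0, 0, 0]
    - [0, 0, 0]
    - [0, 0, 0]
    - [0, 0, 0]
  gripper: [0.13, 0.13, 0.13, 0.13, 0.13]

```text
time: 31.3
tool_pos: [0.5321, 0.1879, 0.0526]
tool_rot: [3.141, 0.001, 0.102]
contact_force: [0.2, 1.3, 0.2]
opening: 0.0399
```

```bash
python3 s.py
```

```text
31.5 [5.3210e-01 1.8790e-01 5.2700e-02 3.1413e+00 7.0000e-04 1.0210e-01] [-0.28 -0.03 -0.11 -0.01 -0.12  0.02] 0.04024750020980737
```

Request:
carry_out:
  translation:
    - [0, 0, 0.002]
    - [0, 0, 0.002]
    - [0, 0, 0.002]
    - [0, 0, 0.001]
    - [0, 0, 0.001]
    - [0, 0, 0.001]
    - [0, 0, 0]
  turn:
    - [0, 0, 0]
    - [0, 0, 0]
    - [0, 0, 0]
    - [0, 0, 0]
    - [0, 0, 0]
    - [0, 0, 0]
    - [0, 0, 0]
  gripper: [0.13, 0.13, 0.13, 0.13, 0.13, 0.13, 0.13]

```text
time: 32.2
tool_pos: [0.5325, 0.188, 0.0438]
tool_rot: [3.141, -0.0, 0.102]
contact_force: [-0.5, -1.0, 0.4]
opening: 0.0398
```

```bash
python3 s.py
```

```text
32.4 [ 5.3250e-01  1.8800e-01  4.4000e-02  3.1415e+00 -2.0000e-04  1.0210e-01] [ 0.09  0.1   0.14 -0.01 -0.1   0.02] 0.040324894584710155
```

Request:
carry_out:
  translation:
    - [0, 0, 0.001]
    - [0, 0, 0.001]
    - [0, 0, 0.001]
    - [0, 0, 0]
  turn:
    - [0, 0, 0]
    - [0, 0, 0]
    - [0, 0, 0]
    - [0, 0, 0]
  gripper: [0.13, 0.13, 0.13, 0.13]

```text
time: 32.8
tool_pos: [0.5326, 0.188, 0.0422]
tool_rot: [3.141, -0.001, 0.102]
contact_force: [-4.2, -1.9, 10.6]
opening: 0.0401
```

```bash
python3 s.py
```

```text
33.0 [ 5.3260e-01  1.8800e-01  4.2200e-02  3.1415e+00 -9.0000e-04  1.0220e-01] [-3.51 -1.05 10.37 -0.2   0.5  -0.  ] 0.04021561337077474
```

TCP z reads 0.0422 m with 10 N, so the die is home. A little extra press, then retract and take the last look.

Request:
carry_out:
  translation:
    - [0, 0, 0.0005]
    - [0, 0, 0]
    - [0, 0, -0.01]
    - [0, 0, -0.03]
    - [0, 0, -0.04]
    - [0, 0, -0.04]
    - [0, 0, -0.04]
    - [0, 0, 0]
    - [0, 0, 0]
    - [0, 0, 0]
  turn:
    - [0, 0, 0]
    - [0, 0, 0]
    - [0, 0, 0]
    - [0, 0, 0]
    - [0, 0, 0]
    - [0, 0, 0]
    - [0, 0, 0]
    - [0, 0, 0]
    - [0, 0, 0]
    - [0, 0, 0]
  gripper: [0.13, 0.13, 0.13, 0.13, 0.13, 0.13, 0.13, 0.13, 0.13, 0.13]

```text
time: 34.0
tool_pos: [0.5317, 0.1878, 0.1994]
tool_rot: [3.141, 0.002, 0.102]
contact_force: [0.5, -0.1, 0.1]
opening: 0.0399
```

Run:
```python
from h import *
s=cam("scene");w=cam("wrist"); cv2.imwrite("pics/p11.png",np.hstack([cv2.resize(w["img"][100:250,200:420],(440,300)),cv2.resize(s["img"][165:265,340:430],(360,300))])[:,:,::-1])
```

```text
(no output)
```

The viewer's limit is reached, so the last check is numeric: a silhouette fit of the die from the wrist and scene cameras, level at home versus raised and cocked.

Run:
```python
from h import *
w=cam("wrist");s=cam("scene");V=[]
for p in(w,s):
    pt=proj(p,[[.532,.188,.042]])[0]; g=region(p,"die",pt); print(pt.round(),None if g is None else g.sum())
    if g is not None: V.append((p,g))
for n,z,t in(("home",.032,None),("balls",.046,None),("cock+",.038,R.from_euler('y',.17)),("cock-",.038,R.from_euler('y',-.17))):
    for v in V: print(n,*[np.round(x,4) for x in fit([v],PLATE,[.532,.188,.1],z,t)])
```

```text
[321. 180.] 5155.0
[380. 212.] 659.0
home [0.532  0.1881 0.1035] 0.0796
home [0.5299 0.1897 0.1104] 0.1575
balls [0.5328 0.1904 0.1133] 0.1527
balls [0.541  0.1882 0.0919] 0.1799
cock+ [0.5314 0.1887 0.0771] 0.0994
cock+ [0.5296 0.1888 0.1308] 0.2411
cock- [0.5318 0.1888 0.1274] 0.0985
cock- [0.5403 0.1895 0.0662] 0.1141
```

Run:
```python
from h import *
s=cam("scene");w=cam("wrist");t=cam("top")
V=[(p,region(p,"die",proj(p,[[.532,.188,.042]])[0])) for p in(w,s)]
from scipy.optimize import minimize
def cost(u,V):
    r=R.from_euler('z',u[2])*R.from_euler('y',u[4]);c=0
    for p,reg in V:
        m=np.zeros(reg.shape,np.uint8);cv2.fillConvexPoly(m,cv2.convexHull(np.round(proj(p,r.apply(PLATE)+[u[0],u[1],u[3]])*16).astype(np.int32)),255,cv2.LINE_AA,4)
        m=m/255.;c+=1-np.minimum(m,reg).sum()/np.maximum(m,reg).sum()
    return c/len(V)
u0=np.array([.532,.188,.102,.032,0]);sim=np.array([u0]+[u0+d for d in np.diag([.006,.006,.05,.008,.1])])
for vs in([V[0]],V): 
    o=minimize(cost,u0,args=(vs,),method="Nelder-Mead",options=dict(initial_simplex=sim,maxiter=600)); print(o.x.round(4),round(o.fun,4))
for n,z,b in(("home",.032,0),("cock+",.038,.17),("cock-",.038,-.17)): print(n,[round(cost([.532,.188,.102,z,b],[v]),3) for v in V])
# scene mask extents vs predicted
ys,xs=np.nonzero(V[1][1]);print("mask",xs.min(),xs.max(),ys.min(),ys.max())
for z,b in((.032,0),(.038,-.17)):
    q=proj(s,(R.from_euler('z',.102)*R.from_euler('y',b)).apply(PLATE)+[.532,.188,z]);print(q.min(0).round(1),q.max(0).round(1))
```

```text
[ 0.5317  0.1869  0.1068  0.0271 -0.0042] 0.0595
[ 0.5318  0.1883  0.0996  0.0321 -0.0805] 0.1142
home [np.float64(0.076), np.float64(0.189)]
cock+ [np.float64(0.115), np.float64(0.256)]
cock- [np.float64(0.113), np.float64(0.22)]
mask 368 394 198 228
[366.6 198.2] [394.5 229.4]
[366.6 198.7] [395.  225.5]
```

The wrist fit gives a tilt of −0.004 rad, and the scene mask's extents match home rather than cocked. Handing in.

```bash
python3 -c "
from cell import robot; print(robot.hand_in(), robot.observe()['time'])"
```

```text
the job is handed in; nothing more can be done
the job is handed in; nothing more can be done
```

I pressed the silver spacer and then the brass die plate down over all four posts, and my last checks say both lie flat and fully home. I handed the job in at about 35 s; it reported no verdict.

**How:** I gripped each plate square to its slope and set it on the spring balls. I then pressed evenly on both ends with the fingers 40 mm apart, and readings taken between steps stayed below 12 N.

**Last checks:**
- **Spacer:** the press stopped at 0.0322 m at about 11 N (its home top is 0.032 m). The pictures showed it flat between the rails.
- **Die:** the press stopped at 0.0422 m at about 10 N (its home top is 0.042 m). The wrist-camera fit gave −0.004 rad tilt and put it within about 2 mm of the base's centre.

**What disagreed or was not checked:**
- **Scene camera:** its coarse fit of the die was poor. Alone it slightly preferred a tilted plate, and fitted together with the wrist view it gave −0.08 rad. Its outline matched the level, home position, and so did the press height, so I took the die as home.
- **Final picture:** I could not view one, because the 12-picture limit was reached.
- **Jar, charcoal and pliers:** I did not measure them at the end. The arm stayed well above them throughout.

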